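Log the shaker guard open and ease its sagging bolt out of the bent keeper

ROBOT

A 7-joint arm with a two-finger parallel gripper is mounted at the origin on the work surface. World frame = base frame: x ahead of the robot, y to its left, z up, the work surface at z = 0. Lengths are in m, angles in rad, forces in N, time in s.
With the tool pointing down it reaches from about 0.425 to 0.925 m from the base axis. Payload 6.8 kg.
Tool frame: the origin (TCP) lies at the very end of the fingers, on their centre line; the grasp point (between the pads) lies 19 mm behind it; z points along the fingers, y is the line along which they close (so a half turn about z gives the same grasp; the last joint's range is limited). The gripper opens to 85 mm and grips with 20 to 120 N. Pads are 22 mm wide; open, the fingers measure 114 mm over their backs; the gripper's body (76 mm by 85 mm) begins 54 mm behind the grasp point. The pads swing forward as they close: fully open they stand 13 mm farther back than shut.
Start: joints at [-1.318, 0.477, 0.022, 1.555, -0.011, 1.109, -0.083], TCP at [0.238, 0.632, 0.231] pointing down, gripper open.
Joint ranges: [-2.96, 2.96], [-0.34, 2.1], [-1.41, 1.46], [0.24, 2.44], [-1.37, 4.51], [0.17, 1.92], [-2.96, 2.96]. Speed limits (rad/s): [2.39, 2.39, 3.14, 3.14, 3.14, 3.14, 3.14].

INTERFACE

Orientations are given as a unit quaternion [w, x, y, z].
In Python, from station import monitor, eyes, bot gives the robot as it stands.
- The arm moves only by the tool hand_motion, called after "Emit:" by a JSON object that holds its "name" and its "arguments". Schema: {"type":"object","properties":{"ticks":{"type":"array","items":{"type":"array","items":{"type":"array","items":{"type":"number"},"minItems":5,"maxItems":5},"minItems":1,"maxItems":20},"minItems":1,"maxItems":1},"squeeze":{"type":"number"},"only":{"type":"string"},"quiet":{"type":"boolean"},"lines":{"type":"string"}},"required":["ticks"],"additionalProperties":false}. ticks is a list that holds a single list of rows (three levels of brackets), with 1 to 20 rows, each of 5 numbers: dx, dy, dz in units of 20 mm, then a turn about the tool's z in units of 0.1 rad, then the opening from 0.0 (shut) to 1.0 (fully open); each row shifts and turns the commanded pose from where the row before left it, along the tool's axes as they then stand; what a row does not reach is not made up. A row lasts 1/10 s, in which the tool goes at most 0.05 m and 0.15 rad, less where a joint would pass 70% of its speed; a pose out of reach is approached as far as the arm can. The fingers move at their own pace and stop on an object; squeeze is the grip in N (left out, the last holds). Time passes only in rows, so rows that do not move let the fingers close. The tool returns the time, the measured TCP pose, the force, the opening and the grip force at its end. only (a regular expression) keeps the lines of the reply that match it, lines (a string "A,B") keeps lines A to B, and quiet returns only ok. Input that does not fit is refused with a message, and nothing moves.
- monitor.get_obs(): the state, without advancing time (a new reading comes with each control period).
- eyes.read_camera(name): name is "scene" or "top"; returns the picture (400x640x3 uint8, blue, green, red); there is no depth.
- eyes.camera_info(name): a dict with "vertical_fov" (degrees; the focal length in pixels is half the picture's height over the tangent of half this angle, whatever the lens; pixels are square), "cx", "cy" (the principal point, pixels), "view" (4x4, takes a point from world to camera coordinates). Camera axes: x right, y up, looking along -z (the intrinsics and any distortion apply to the point x, -y, -z); pixel columns grow to the right and rows downward; lengths in m; the calibration is good to about 2 mm. A picture is of the moment at which its call begins. camera_info takes no time and is no camera call.
- bot.hand_in(): hands the job in; it is judged then, once.
The state is a dict: "t": time; "q": joint angles; "joint_vel": joint speeds; "joint_torque": joint torques, N m; "eef_pos": TCP position; "tool_rot": TCP orientation; "contact_force": force on the tool from outside, world axes, zero at the start; "torque": the same for the moment, N m; "gripper_width": opening from 0.0 (shut) to 1.0 (fully open); "grasp_force": force on a finger pad.
Only numpy, scipy, OpenCV 4.12 (cv2) and the standard library are available. Lean on these libraries where they do the work, as an engineer would, in place of code of your own. Each camera call takes 0.05 s, during which the arm holds its last target. There are 200 camera calls.

TASK

Open the shaker guard on the bench the logged way: pick up the barcode scanner, hold it steady for a second with its beam on the middle of the label on the guard's roof, about 70 mm away, and lay it back flat in the middle of its rubber mat. Then take the upright knob of the sagging barrel bolt on the gate, lift it so that the bolt's hooked nose clears the bent-up lip of the keeper while you draw it right out of the keeper, and with the same grip swing the sprung gate towards the robot until its free edge stands about 80 mm ajar. Finish holding it like that by the knob, without letting go, and do not push the other things on the bench about.

Things in the scene. Friction and masses are not known exactly. Their poses are not given: they have to be found in the camera images.
- cage: Shaker guard: fixed cream-framed clear box, 375 mm wide (y), 230 deep, roof top at 175. Origin on the bench midway between the front posts; x points into the box, y left along the gate, z up. The gate fills the front between hinge post (+y) and lower keeper post (-y). All bolt parts stand on top of the gate, above x = 0; beside them only the steel U of the keeper (y -185 to -149) rises, to 230.
- label (a point): Middle of the white barcode label, 36 x 62 mm, lying flat face up on the solid front strip of the guard's roof; in the cage frame at (50, 80, 176) mm.
- scanner: Hand scanner, 160 g, lying on its mat: grey handle 115 x 30 x 34 mm (x -80 to +35 mm of the origin) and a black head 50 mm long, 44 wide, 38 high (x +31 to +81). Origin under the body on its flat underside, x towards the head, z up. Grip the handle across its 30 mm width, at its middle or up to 15 mm ahead of the origin.
- scanner_head: Frame of the scanner's beam: origin at the window, fixed on the scanner at x +80, y 0, z +10 mm; its x axis is the beam, which leaves forwards and 60 degrees downwards when the scanner is held level. The beam reads at 40 to 110 mm from the window.
- mat: Fixed grey rubber mat of the scanner, 200 x 130 x 3 mm thick, lying to the left or right front of the guard; origin under its centre, x along its length. The scanner starts on it, roughly lengthwise.
- gate_hinge (a point): On the gate's upright hinge line, at the height of the gate's top (175 mm); cage frame (0, 140) mm. The gate turns about the vertical through it.
- gate_edge (a point): Top of the gate's free edge (its stile), 276 mm from the hinge line.
- gate (a joint): Gate angle, rad: 0 shut, grows as the free edge swings towards the robot (cage -x, clockwise from above). A closer spring pulls it shut with 0.4 N m at 0, plus 0.8 N m per rad; it will not stay open alone. 0.3 rad is about 80 mm at the free edge. While the nose is in the keeper it only rattles, by about 0.02 rad.
- knob (a point): Centre of the top of the bolt's knob, a steel post 18 mm in diameter that stands 58 mm above the rod's axis (top 48 mm clear of the barrel tube). At rest about 250 mm above the bench and 200 mm from the hinge line. Grip it from above, over its top 25 to 30 mm.
- barrel (a joint): Tilt of the barrel, rad: 0 fully sagged (outer end 0.08 below level), 0.08 level, 0.11 upper stop. Pivot screw on the gate 50 mm from the hinge line, 205 mm above the bench. It carries the bolt and drops back by weight. Lifted past about 0.05 the nose clears the lip; the knob, 150 mm from the pivot, rises 12 mm for 0.08 rad.
- bolt (a joint): How far the bolt is drawn, m: 0 shot home, 0.048 fully drawn (towards the hinge post, along the gate). Friction about 1.5 N. The nose passes over the lip between 0.008 and 0.022 and is out of the keeper beyond 0.025.
- nose (a point): Underside of the bolt's hooked nose at the rod's end: 12 x 10 mm, reaching 18 mm below the rod's axis, 257 mm from the barrel pivot along the rod while the bolt is shot home.
- keeper_lip (a point): Top of the keeper's bent-up lip, 4 mm thick, in the cage frame at (0, -152, 178.5) mm. The sagged nose hangs 12 mm below it, about 8 mm beyond it, so the bolt cannot be drawn until it is lifted. The two cheeks of the keeper stop the gate from opening while the nose is between them.
- beaker: Bystander: glass beaker, 70 mm across, 80 mm high, standing in front of the guard; origin under its centre.
- tip_box: Bystander: blue tip box 120 x 75 x 50 mm in a steel tray 200 x 130 x 28 mm; origin under its centre.
- amber_bottle: Bystander: amber bottle, 64 mm across, 130 mm high; origin under its centre.
- wash_bottle: Bystander: white bottle, 64 mm across, 160 mm high; origin under its centre.
Mind the look-alikes: they are no part of the job. Of the things like the scanner, leave any that is white; of the rest the smaller one is meant.

How it is judged:
By the outcome, as a careful person would: the job done as asked, in the order asked, and still so for the second after the job is handed in, while the arm keeps its last pose, push and grip.
It also fails if it takes over 72 s, if anything falls off the work surface, if the arm or the gripper's body presses on something with over 40 N, if the wrist force passes 120 N, or if a joint passes its speed limit or range.

## Working session

There is one attempt and no reset: what is moved stays moved. The work goes in short steps, Python scripts to look and compute and a tool call to move; the robot and the scene stay as the last step left them, time stands still between calls to the robot, and variables do not carry over. Pictures are saved under pics/ and viewed, at most 10 in all, crops included, and the job is handed in when it is done.

```bash
ls; mkdir -p pics; python3 - <<'E'
from station import monitor, eyes, bot
import cv2
for n in("scene","top"):
    i=eyes.camera_info(n); print(n,i)
    cv2.imwrite(f"pics/{n}0.png",eyes.read_camera(n))
o=monitor.get_obs(); print(o)
E
```

```text
pics
scene {'vertical_fov': 46.29320757908181, 'cx': 324.9846819976156, 'cy': 204.61728407245565, 'view': array([[-0.4996805 ,  0.86620708,  0.00216896,  0.29029764],
       [-0.64699521, -0.37488843,  0.66396978,  0.14890917],
       [ 0.57594844,  0.33036944,  0.74775626, -1.88713316],
       [ 0.        ,  0.        ,  0.        ,  1.        ]])}
top {'vertical_fov': 53.214925482707464, 'cx': 321.6823832791135, 'cy': 196.49459771226597, 'view': array([[ 0.01388531, -0.9998784 ,  0.00709788, -0.10955626],
       [ 0.98914353,  0.01477413,  0.14620806, -0.46002294],
       [-0.14629515,  0.00499068,  0.9892284 , -1.59678556],
       [ 0.        ,  0.        ,  0.        ,  1.        ]])}
{'t': 0.1, 'q': array([-1.31813374,  0.47771686,  0.02233625,  1.55637303, -0.01144131,
        1.10929556, -0.08308526]), 'joint_vel': array([ 9.65899135e-04, -3.34404926e-03, -1.02591055e-03, -2.74314846e-03,
        3.72264809e-04, -5.23176675e-04,  7.56441473e-05]), 'joint_torque': array([ 5.09933248e-03, -5.97757995e+01,  1.61420155e+00, -2.81951916e+01,
        1.29100299e-02,  5.01844188e-03, -3.53264042e-06]), 'eef_pos': array([0.23809861, 0.63103144, 0.23041458]), 'tool_rot': array([-6.45821066e-05,  1.79371958e-01,  9.83780975e-01, -8.29960789e-04]), 'contact_force': array([ 1.14780578, -0.42564688,  0.98785352]), 'torque': array([ 0.02928008, -0.0096909 , -0.01123962]), 'grasp_force': 0.0, 'gripper_width': 0.9994403001471354}
```

View pics/top0.png

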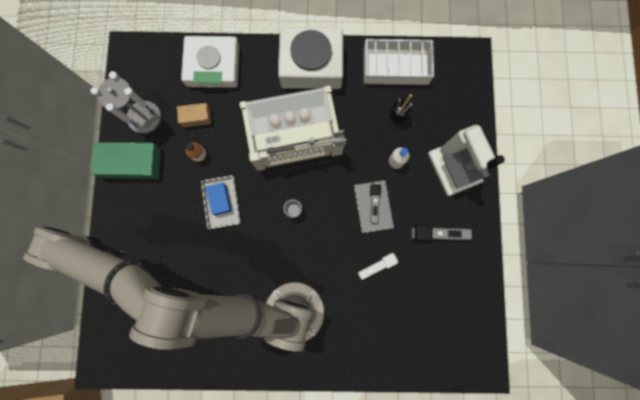

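View pics/scene0.png

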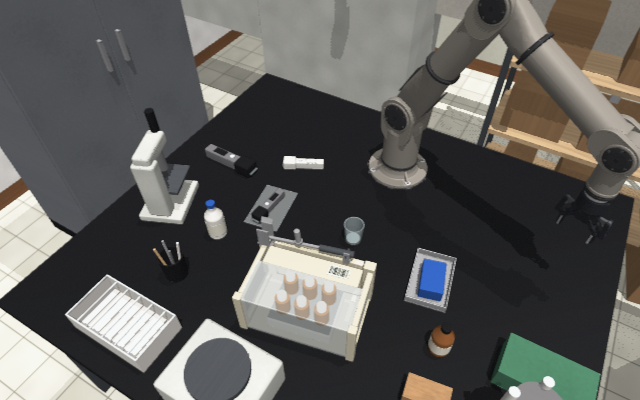

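Top view: scanner-like things are a grey/black one on the mat at (375,203), a larger one off the mat at (441,234), and a white one at (378,266). I choose the one on the mat, since it is the smaller non-white one. The cage is at (292,128), with its gate along (255,163)–(343,150). In the scene view the knob is at (298,237) and the label at (340,271). Next is a close crop.

```bash
python3 - <<'E'
import cv2,numpy as np
t=cv2.imread('pics/top0.png');s=cv2.imread('pics/scene0.png')
def crop(im,x,y,w,h,k):
    c=cv2.resize(im[y:y+h,x:x+w],None,fx=k,fy=k,interpolation=cv2.INTER_CUBIC)
    for i in range(0,w,10):
        cv2.line(c,(i*k,0),(i*k,6),(0,255,255),1); cv2.putText(c,str(x+i),(i*k,16),0,.3,(0,255,255),1)
    for j in range(0,h,10):
        cv2.line(c,(0,j*k),(6,j*k),(0,255,255),1); cv2.putText(c,str(y+j),(8,j*k+4),0,.3,(0,255,255),1)
    return c
a=crop(t,350,175,50,60,6)   #300x360
b=crop(t,235,80,120,95,4)   #480x380
c=crop(s,240,175,70,60,5)   
d=crop(s,230,215,160,75,5)  #
out=np.zeros((600,800,3),np.uint8)
out[:360,:300]=a; out[:380,310:790]=b
cv2.imwrite('pics/c1.png',out)
cv2.imwrite('pics/c2.png',np.vstack([np.pad(crop(s,230,180,130,38,5),((0,0),(0,150),(0,0))),d]))
E
```

```text
(no output)
```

View pics/c1.png

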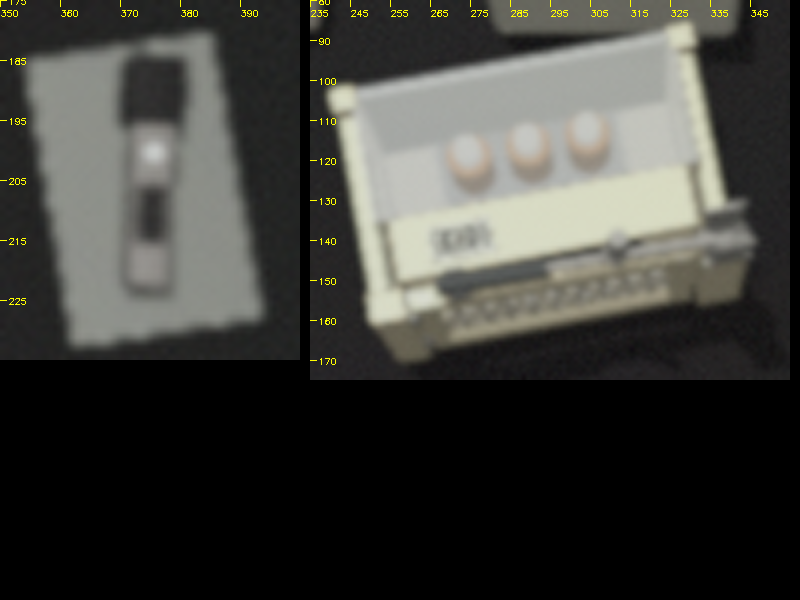

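View pics/c2.png

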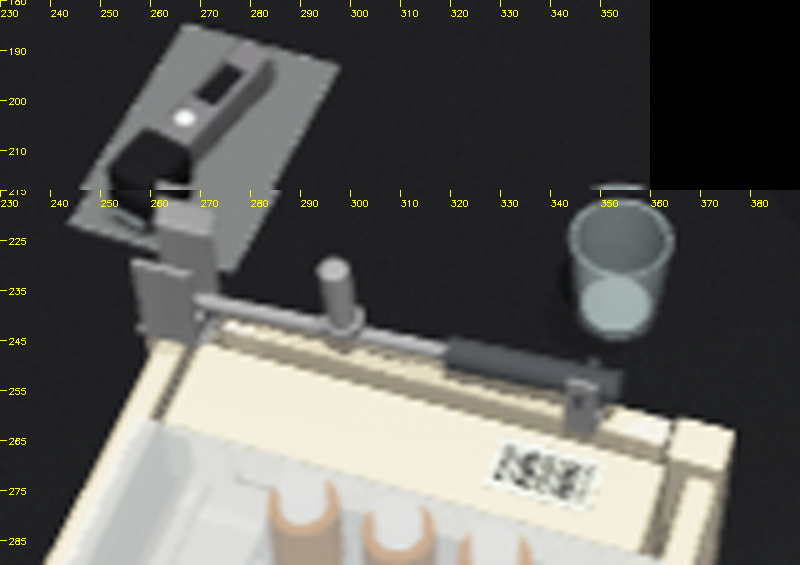

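The crop confirms the scanner lies on the mat with its black head (375,190) pointing away from the robot and its tail at (374,224). The label is at (273,140) in the top view and (339,272) in the scene view. The knob top is at (312,140) in the top view and (297,231) in the scene view.

```bash
cat > h.py <<'E'
import numpy as np
from station import monitor, eyes, bot
from scipy.optimize import least_squares
from scipy.spatial.transform import Rotation as R
I={n:eyes.camera_info(n) for n in("scene","top")}
def proj(n,P):
    i=I[n];f=200/np.tan(np.radians(i['vertical_fov'])/2)
    c=(i['view']@np.append(P,1))[:3]
    return np.array([i['cx']+f*c[0]/-c[2], i['cy']-f*c[1]/-c[2]])
def ray(n,uv,z):
    return least_squares(lambda p:proj(n,[p[0],p[1],z])-uv,[.6,0]).x
def tri(d):
    s=least_squares(lambda p:np.concatenate([proj(n,p)-d[n] for n in d]),[.6,0,.1]);return s.x,s.fun
def tool():
    o=monitor.get_obs();q=o['tool_rot'];return o,R.from_quat([q[1],q[2],q[3],q[0]])
E
python3 - <<'E'
from h import *
np.set_printoptions(precision=4,suppress=True)
print('label',*tri({'top':(273,140.3),'scene':(338.8,271.6)}))
print('knob',*tri({'top':(312,140),'scene':(296.8,230.6)}))
T=[(354,185),(384.5,180.5),(393.5,228.5),(361.5,233)]
S=[(243.5,222),(276,231),(297.5,193.5),(267,184.5)]
for n,L in(('top',T),('scene',S)):
    p=np.array([ray(n,u,.003) for u in L]);print(n,'mat',p.tolist(),p.mean(0),[np.linalg.norm(p[i]-p[i-1]) for i in range(4)])
pts=[]
for pt in [((50,80,176),'top',(273,140.3)),((50,80,176),'scene',(338.8,271.6)),((0,-64.5,250),'top',(312,140)),((0,-64.5,250),'scene',(296.8,230.6)),((220,178,175),'top',(242.8,104.5)),((220,-178,175),'top',(328,89.5))]: pts.append(pt)
def w(c,P):
    return np.append(c[:2]+np.array([[np.cos(c[2]),-np.sin(c[2])],[np.sin(c[2]),np.cos(c[2])]])@(np.array(P[:2])/1e3),P[2]/1e3)
r=least_squares(lambda c:np.concatenate([proj(n,w(c,P))-u for P,n,u in pts]),[.7,0,.1])
print('cage',r.x,r.fun)
c=r.x
for n,P in dict(label=(50,80,176),knob=(0,-64.5,250),hinge=(0,140,175),lip=(0,-152,178.5)).items(): print(n,w(c,P))
o,t=tool();print(o['eef_pos'],proj('top',o['eef_pos']),t.as_matrix())
E
```

```text
label [0.6546 0.0874 0.1713] [-0.2694  0.1231 -0.2242 -0.0155]
knob [ 0.6363 -0.0635  0.2464] [-0.1198  0.0607 -0.1068 -0.0123]
top mat [[0.516801810300064, -0.23761305867524551], [0.5378992550555596, -0.36554150580090217], [0.3372890708503036, -0.4008262012574593], [0.3169088114745649, -0.26887351554134487]] [ 0.4272 -0.3182] [np.float64(0.20232258189072283), np.float64(0.12965642968705068), np.float64(0.20368960636303643), np.float64(0.13351728816867897)]
scene mat [[0.5410969047391077, -0.36349376885120394], [0.516650699430602, -0.23850381125577616], [0.32379227169840474, -0.26959136697097646], [0.34276879729475757, -0.39766518653358557]] [ 0.4311 -0.3173] [np.float64(0.20125040121421237), np.float64(0.127358181730474), np.float64(0.19534791851381691), np.float64(0.12947205019256006)]
cage [ 0.6204 -0.0008  0.2045] [-0.4976  0.1696  0.1629 -1.2807 -0.0271  0.5384  0.2318 -1.5026 -2.9113
 -1.2933  2.4664 -2.6285]
label [0.6531 0.0877 0.176 ]
knob [ 0.6335 -0.0639  0.25  ]
hinge [0.5919 0.1363 0.175 ]
lip [ 0.6512 -0.1496  0.1785]
[0.2381 0.631  0.2304] [111.9884 248.2355] [[-0.9357  0.3529 -0.0004]
 [ 0.3529  0.9357 -0.0016]
 [-0.0002 -0.0017 -1.    ]]
```

```bash
python3 - <<'E'
from h import *
np.set_printoptions(precision=4,suppress=True)
for n in I: V=I[n]['view'];print(n,-V[:3,:3].T@V[:3,3])
for nm,d in dict(dot={'top':(375.3,200.3),'scene':(266.8,203.4)},win={'top':(375.3,210.5),'scene':(273.8,196.8)}).items():
    print(nm,[ray(n,d[n],.037) for n in d],*tri(d))
print('tail z3',ray('top',(374.5,224.3),.003),'z37',ray('top',(374.5,224.3),.037))
print('front top',ray('top',(375.8,184.2),.041), ray('top',(375.8,184.2),.003))
print('headback',ray('top',(375.8,195.6),.041))
E
```

```text
scene [1.3283 0.4278 1.3116]
top [ 0.2229 -0.0948  1.6476]
dot [array([ 0.4487, -0.3217]), array([ 0.4479, -0.3221])] [ 0.4486 -0.3215  0.038 ] [-0.0025  0.0013 -0.0025 -0.0004]
win [array([ 0.4069, -0.3214]), array([ 0.4079, -0.3184])] [ 0.4066 -0.3207  0.0347] [-0.2575  0.1385 -0.2633 -0.0379]
tail z3 [ 0.3535 -0.3226] z37 [ 0.3508 -0.3179]
front top [ 0.5147 -0.3235] [ 0.5216 -0.3289]
headback [ 0.4675 -0.3232]
```

The manual's scale: shifts go in units of 20 mm and turns go in units of 0.1 rad. Converting my numbers, -0.04 m is -2, -0.026 m is -1.3, -0.114 rad is -1.14.

Emit:
{"name": "hand_motion", "arguments": {"ticks": [[[0,0,-1.5,-1.14,1],[0,0,-1.5,-1.14,1],[0,0,-2,-1.13,1],[-1.3,-2,0,0,1],[-1.3,-2,0,0,1],[-1.3,-2,0,0,1],[-1.3,-2,0,0,1],[-1.3,-2,0,0,1],[-1.3,-2,0,0,1],[-1.3,-2,0,0,1],[-1.3,-2,0,0,1],[-1.3,-2,0,0,1],[-1.3,-2,0,0,1],[-1.3,-2,0,0,1],[-1.3,-2,0,0,1],[0,0,0,0,1]]], "squeeze": 60}}

```text
t: 1.7
eef_pos: [0.5435, 0.1374, 0.3312]
tool_rot: [0.001, 0.016, 1.0, -0.002]
contact_force: [0.2, 0.2, -0.1]
gripper_width: 0.999
grasp_force: 0.0
```

To row units: -0.0384 m is -1.92, 0.0075 m is 0.375.

Emit:
{"name": "hand_motion", "arguments": {"ticks": [[[0.375,-1.92,0,0,1],[0.375,-1.92,0,0,1],[0.375,-1.92,0,0,1],[0.375,-1.92,0,0,1],[0.375,-1.92,0,0,1],[0.375,-1.92,0,0,1],[0.375,-1.92,0,0,1],[0.375,-1.92,0,0,1],[0.375,-1.92,0,0,1],[0.375,-1.92,0,0,1],[0.375,-1.92,0,0,1],[0.375,-1.92,0,0,1],[0,0,2,0,1],[0,0,2,0,1],[0,0,2,0,1],[0,0,2,0,1],[0,0,2,0,1],[0,0,0,0,1]]]}}

```text
t: 3.5
eef_pos: [0.4384, -0.3106, 0.1266]
tool_rot: [-0.005, 0.01, 1.0, 0.002]
contact_force: [-1.0, 0.5, 0.0]
gripper_width: 0.997
grasp_force: 0.0
```

```bash
python3 - <<'E'
from h import *
o,t=tool();print(o['eef_pos'],t.as_matrix().round(3),o['q'].round(2))
E
```

```text
[ 0.43844064 -0.31061644  0.12664208] [[-1.     0.019 -0.009]
 [ 0.019  1.     0.005]
 [ 0.009  0.004 -1.   ]] [ 0.08  0.43  0.53  2.   -0.29  0.8   2.33]
```

To row units: -0.01 m is -0.5, 0.03 m is 1.5.

Emit:
{"name": "hand_motion", "arguments": {"ticks": [[[0,-0.5,1,0,1],[0,0,1.5,0,1],[0,0,1.5,0,1],[0,0,1,0,1],[0,0,0,0,1],[0,0,0,0,1]]]}}

```text
t: 4.1
eef_pos: [0.4424, -0.324, 0.0329]
tool_rot: [0.001, 0.01, 1.0, -0.0]
contact_force: [-0.4, 0.0, -0.1]
gripper_width: 1.004
grasp_force: 0.0
```

```bash
python3 - <<'E'
from h import *
import cv2
im=eyes.read_camera('scene');cv2.imwrite('pics/s1.png',cv2.resize(im[150:270,210:370],None,fx=5,fy=5,interpolation=2))
o,t=tool();print(o['eef_pos'],t.as_matrix().round(3),o['contact_force'])
E
```

```text
[ 0.44269481 -0.3241785   0.03323868] [[-1.     0.02   0.002]
 [ 0.02   1.    -0.001]
 [-0.002 -0.001 -1.   ]] [-0.39958483  0.42063288  0.44188726]
```

View pics/s1.png

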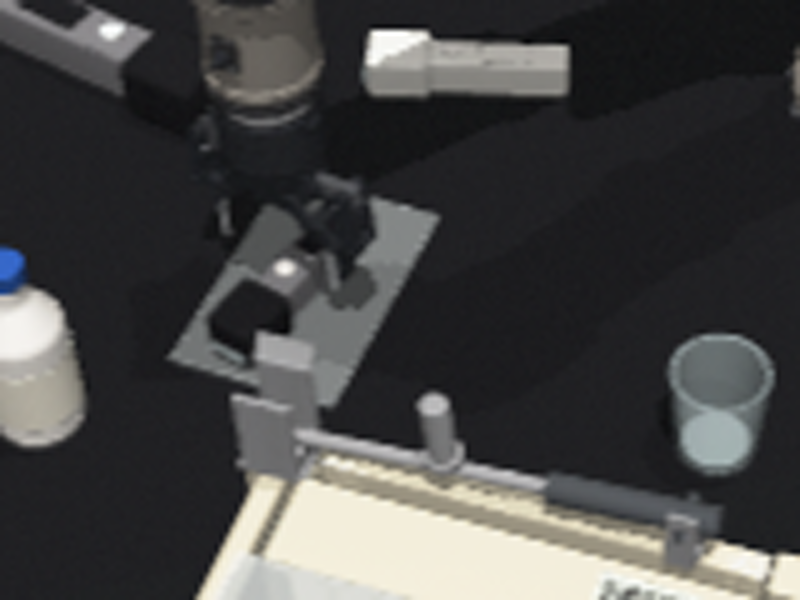

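The fingers straddle the handle behind the bright trigger dot (crop 285,268), with a clear gap on each side. I'll go down and close.

Emit:
{"name": "hand_motion", "arguments": {"ticks": [[[0.1,0.1,0.55,0,1],[0,0,0.5,0,1],[0,0,0,0,1],[0,0,0,0,0],[0,0,0,0,0],[0,0,0,0,0],[0,0,0,0,0],[0,0,0,0,0],[0,0,0,0,0],[0,0,0,0,0],[0,0,0,0,0],[0,0,0,0,0]]], "squeeze": 70}}

```text
t: 5.35
eef_pos: [0.4398, -0.3217, 0.0108]
tool_rot: [0.0, 0.01, 1.0, -0.0]
contact_force: [-0.0, 1.5, 6.2]
gripper_width: 0.335
grasp_force: 70.1
```

```bash
python3 - <<'E'
from h import *
o,t=tool();print(o['eef_pos'],t.as_matrix().round(3),o['contact_force'],o['gripper_width'],o['grasp_force'])
E
```

```text
[ 0.43977702 -0.32167253  0.01079126] [[-1.     0.02   0.001]
 [ 0.02   1.    -0.   ]
 [-0.001 -0.    -1.   ]] [-0.00633554  1.52385528  6.24974808] 0.33516201036027843 70.0641918182373
```

To row units: -0.03 m is -1.5, -0.02 m is -1, 0.14 rad is 1.4.

Emit:
{"name": "hand_motion", "arguments": {"ticks": [[[0,0,-0.5,0,0],[0,0,-1,0,0],[0,0,-1.5,0,0],[0,0,-1.5,0,0],[0,0,-1.5,1,0],[0,0,-1.5,1.3,0],[0,0,-1.5,1.4,0],[0,0,-1.5,1.4,0],[0,0,-1.5,1.4,0],[0,0,-1.5,1.4,0],[0,0,-1.5,1.4,0],[0,0,-0.75,1.4,0],[0,0,0,1.4,0],[0,0,0,1.35,0],[0,0,0,0,0],[0,0,0,0,0]]]}}

```text
t: 6.95
eef_pos: [0.4391, -0.3211, 0.3251]
tool_rot: [-0.0, 0.629, 0.777, 0.0]
contact_force: [0.8, 0.6, -2.6]
gripper_width: 0.335
grasp_force: 69.0
```

```bash
python3 - <<'E'
from h import *
import cv2
o,t=tool();print(o['eef_pos'],t.as_matrix().round(3),o['contact_force'],o['gripper_width'],o['grasp_force'])
M=t.as_matrix();print(M.T@(np.array([.6307,.1943,.32])-o['eef_pos']))
E
```

```text
[ 0.43908917 -0.321071    0.32512195] [[-0.208  0.978 -0.001]
 [ 0.978  0.208  0.001]
 [ 0.001 -0.    -1.   ]] [ 0.81247367  0.56617439 -2.63625352] 0.33486284030758984 68.98527145385742
[0.46421936 0.29465342 0.00528809]
```

To row units: 0.033 m is 1.65, 0.03 m is 1.5.

Emit:
{"name": "hand_motion", "arguments": {"ticks": [[[0.75,0.5,0,0,0],[1.5,0.95,0,0,0],[1.65,1.05,0,0,0],[1.65,1.05,0,0,0],[1.65,1.05,0,0,0],[1.65,1.05,0,0,0],[1.65,1.05,0,0,0],[1.65,1.05,0,0,0],[1.65,1.05,0,0,0],[1.65,1.05,0,0,0],[1.65,1.05,0,0,0],[1.65,1.05,0,0,0],[1.65,1.05,0,0,0],[1.65,1.05,0,0,0],[0.8,0.5,0,0,0],[0.3,0.2,0,0,0],[0,0,0,0,0],[0,0,0,0,0]]]}}

```text
t: 8.75
eef_pos: [0.6334, 0.1895, 0.3256]
tool_rot: [0.0, 0.632, 0.775, -0.0]
contact_force: [0.8, -0.1, -0.5]
gripper_width: 0.334
grasp_force: 69.1
```

```bash
python3 - <<'E'
from h import *
import cv2
o,t=tool();print(o['eef_pos'],t.as_matrix().round(3),o['contact_force'],o['gripper_width'])
M=t.as_matrix();print(M.T@(np.array([.6307,.1943,.2344])-o['eef_pos']))
a=eyes.read_camera('scene')[130:330,250:490];b=eyes.read_camera('top')[100:190,230:340]
cv2.imwrite('pics/m1.png',np.hstack([cv2.resize(a,(480,400),interpolation=2),cv2.resize(b,(320,262),interpolation=2)[:,:].__class__((400,320,3),np.uint8)*0+np.pad(cv2.resize(b,(320,262),interpolation=2),((0,138),(0,0),(0,0)))]))
E
```

```text
[0.63339229 0.1894893  0.32556389] [[-0.202  0.979 -0.   ]
 [ 0.979  0.202 -0.001]
 [-0.001 -0.    -1.   ]] [ 0.82033513 -0.05023196 -0.52274214] 0.33387205341345466
[ 0.00532978 -0.00164008  0.09116003]
```

View pics/m1.png

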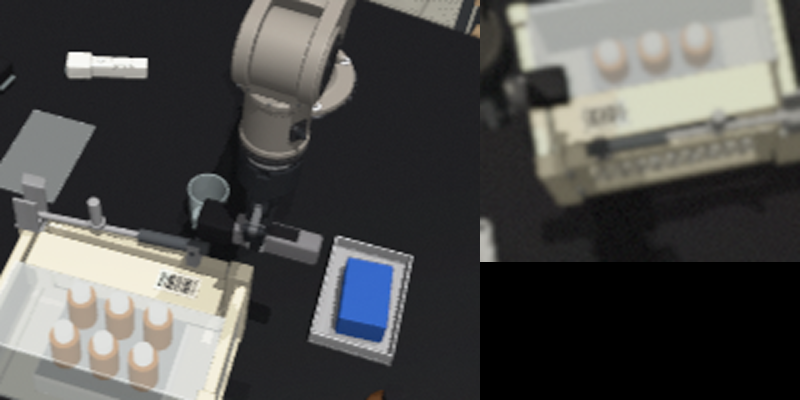

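The scanner is held level. Its black head is at scene (215,225 in the crop), on the left of the label (178,283), and heading along the gate. In the top view the head spans x 246–260, y 123–136.

```bash
python3 - <<'E'
from h import *
p=np.array([.6334,.1895,.3256]);h=np.array([.202,-.979,0]);s=np.array([.979,.202,0])
o=p-.0058*h+[0,0,-.0078]
for x,y,z in[(.081,.022,0),(.081,-.022,0),(.081,.022,.038),(.081,-.022,.038),(.031,.022,.038),(.031,-.022,.038)]:
    P=o+x*h+y*s+[0,0,z];print(x,y,z,proj('top',P),(proj('top',P)-[230,100])*2.909+[480,0],(proj('scene',P)-[250,130])*2)
E
```

```text
0.081 0.022 0 [258.51562907 123.84616985] [562.95196497  69.36850809] [196.12043234 240.03475741]
0.081 -0.022 0 [260.63717506 135.93836003] [569.12354226 104.54468931] [205.43350067 214.69436046]
0.081 0.022 0.038 [256.8268336  120.15896963] [558.03925893  58.64244267] [197.28198766 222.44367476]
0.081 -0.022 0.038 [259.00016325 132.57412556] [564.36147489  94.75813124] [206.78506239 196.91363061]
0.031 0.022 0.038 [242.12438295 122.82102595] [515.26983     66.38636449] [235.15955927 232.41326982]
0.031 -0.022 0.038 [244.23156604 135.26468802] [521.39962562 102.58497745] [243.87719827 206.43716453]
```

Emit:
{"name": "hand_motion", "arguments": {"ticks": [[[0.25,-0.05,1,0,0],[0,0,1.25,0,0],[0,0,1.25,0,0],[0,0,0.75,0,0],[0,0,0.3,0,0],[0,0,0,0,0],[0,0,0,0,0],[0,0,0,0,0]]]}}

```text
t: 9.65
eef_pos: [0.6323, 0.1968, 0.2356]
tool_rot: [0.001, 0.631, 0.776, 0.001]
contact_force: [0.2, -0.8, -0.5]
gripper_width: 0.338
grasp_force: 69.2
```

```bash
python3 - <<'E'
from h import *
import cv2
o,t=tool();print(o['eef_pos'],t.as_matrix().round(3),o['contact_force'])
a=eyes.read_camera('scene')[210:310,290:430];b=eyes.read_camera('top')[100:180,230:310]
cv2.imwrite('pics/m2.png',np.vstack([cv2.resize(a,(560,400),interpolation=2)[:300], np.pad(cv2.resize(b[20:75],(436,300),interpolation=2),((0,0),(0,124),(0,0)))]))
E
```

```text
[0.63230017 0.19679251 0.23563237] [[-0.204  0.979  0.002]
 [ 0.979  0.204  0.001]
 [ 0.     0.002 -1.   ]] [ 0.23496869 -0.84440068 -0.49960866]
```

View pics/m2.png

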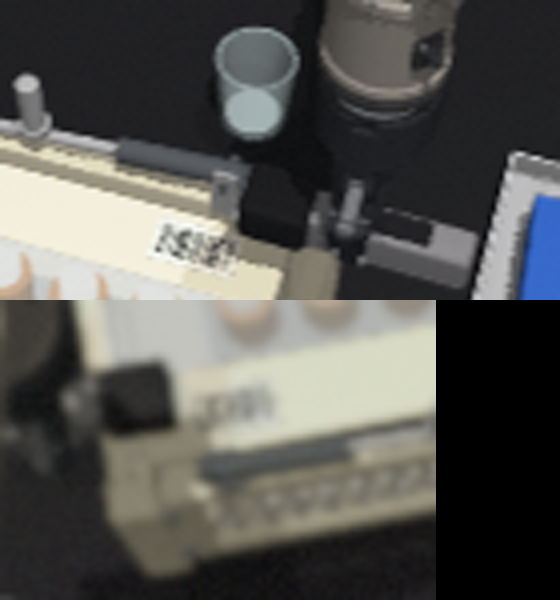

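The prediction from the grip matches the head's pixels, so the beam should hit (0.655,0.089) against the label at (0.6535,0.0876), 71 mm away. I'll nudge it 1.5 mm and hold.

To row units: -0.0015 m is -0.075, -0.001 m is -0.05.

Emit:
{"name": "hand_motion", "arguments": {"ticks": [[[-0.075,-0.05,0,0,0],[0,0,0,0,0],[0,0,0,0,0],[0,0,0,0,0],[0,0,0,0,0],[0,0,0,0,0],[0,0,0,0,0],[0,0,0,0,0],[0,0,0,0,0],[0,0,0,0,0],[0,0,0,0,0],[0,0,0,0,0],[0,0,0,0,0],[0,0,0,0,0],[0,0,0,0,0],[0,0,0,0,0],[0,0,0,0,0],[0,0,0,0,0]]]}}

```text
t: 11.55
eef_pos: [0.6308, 0.1951, 0.2343]
tool_rot: [-0.0, 0.631, 0.776, -0.0]
contact_force: [-0.6, -0.0, -1.9]
gripper_width: 0.336
grasp_force: 69.2
```

```bash
python3 - <<'E'
from h import *
o,t=tool();print(o['eef_pos'],t.as_matrix().round(3))
p=o['eef_pos'];M=t.as_matrix();h=-M[:,0];z=-M[:,2]
w=p+.0742*h+.0022*z;b=.5*h-.866*z;L=(w[2]-.176)/-b[2];print(L,w+L*b)
tgt=np.array([p[0],p[1],.325]);print(M.T@(np.array([.4385,-.3225,.325])-tgt))
E
```

```text
[0.63082954 0.19511335 0.23427888] [[-0.204  0.979 -0.   ]
 [ 0.979  0.204 -0.   ]
 [-0.    -0.    -1.   ]]
0.0698385270513495 [0.65313974 0.08829848 0.176     ]
[-4.67349634e-01 -2.94106367e-01  1.79706463e-05]
```

Held steady for over 1.5 s. Now back over the mat.

To row units: -0.033 m is -1.65, -0.035 m is -1.75.

Emit:
{"name": "hand_motion", "arguments": {"ticks": [[[0,0,-1,0,0],[0,0,-1.75,0,0],[0,0,-1.75,0,0],[-0.8,-0.5,0,0,0],[-1.65,-1.05,0,0,0],[-1.65,-1.05,0,0,0],[-1.65,-1.05,0,0,0],[-1.65,-1.05,0,0,0],[-1.65,-1.05,0,0,0],[-1.65,-1.05,0,0,0],[-1.65,-1.05,0,0,0],[-1.65,-1.05,0,0,0],[-1.65,-1.05,0,0,0],[-1.65,-1.05,0,0,0],[-1.65,-1.05,0,0,0],[-1.65,-1.05,0,0,0],[-1.65,-1.05,0,0,0],[-0.75,-0.5,0,0,0]]]}}

```text
t: 13.35
eef_pos: [0.4349, -0.3188, 0.3241]
tool_rot: [0.0, 0.633, 0.774, -0.0]
contact_force: [-0.3, -0.2, -1.6]
gripper_width: 0.342
grasp_force: 69.3
```

Emit:
{"name": "hand_motion", "arguments": {"ticks": [[[0,0,0,-1.3,0],[0,0,1,-1.3,0],[0,0,1,-1.3,0],[0,0,1,-1.3,0],[0,0,1,-1.3,0],[0,0,1,-1.3,0],[0,0,1,-1.3,0],[0,0,1,-1.3,0],[0,0,1,-1.3,0],[0,0,1,-1.3,0],[0,0,1,-1.3,0],[0,0,1,-0.96,0],[0,0,0,0,0],[0,0,0,0,0]]]}}

```text
t: 14.75
eef_pos: [0.4374, -0.3153, 0.1044]
tool_rot: [-0.0, -0.079, 0.997, 0.0]
contact_force: [0.5, 1.2, -0.5]
gripper_width: 0.339
grasp_force: 69.1
```

```bash
python3 - <<'E'
from h import *
o,t=tool();p=o['eef_pos'];M=t.as_matrix();print(p,M.round(3),M.T@(np.array([.4347,-.3171,.0115])-p),o['q'].round(2))
E
```

```text
[ 0.43742757 -0.31532313  0.1043512 ] [[-0.988 -0.157 -0.001]
 [-0.157  0.988  0.   ]
 [ 0.001  0.    -1.   ]] [ 0.00290035 -0.00135389  0.0928531 ] [ 0.12  0.46  0.49  2.02 -0.31  0.74  2.53]
```

Emit:
{"name": "hand_motion", "arguments": {"ticks": [[[0.15,-0.05,1,0,0],[0,0,1.25,0,0],[0,0,1.25,0,0],[0,0,0.5,0,0],[0,0,0.25,0,0],[0,0,0.2,0,0],[0,0,0.1,0,0],[0,0,0,0,0],[0,0,0,0,0]]]}}

```text
t: 15.65
eef_pos: [0.4357, -0.3168, 0.0139]
tool_rot: [0.0, -0.08, 0.997, -0.0]
contact_force: [-0.6, 0.7, -1.9]
gripper_width: 0.337
grasp_force: 69.2
```

To row units: 0.0015 m is 0.075.

Emit:
{"name": "hand_motion", "arguments": {"ticks": [[[0,0,0.075,0,0],[0,0,0.075,0,0],[0,0,0,0,0],[0,0,0,0,0]]]}}

```text
t: 16.05
eef_pos: [0.4356, -0.3166, 0.0108]
tool_rot: [0.0, -0.08, 0.997, 0.0]
contact_force: [-1.7, 0.4, 5.5]
gripper_width: 0.337
grasp_force: 70.1
```

To row units: -0.04 m is -2, -0.03 m is -1.5, 0.14 rad is 1.4.

Emit:
{"name": "hand_motion", "arguments": {"ticks": [[[0,0,0,0,0.5],[0,0,0,0,0.6],[0,0,0,0,0.8],[0,0,0,0,0.9],[0,0,-0.25,0,0.9],[0,0,-0.75,0,0.9],[0,0,-1.5,0,0.9],[0,0,-2,0,0.9],[0,0,-2,0,0.9],[0,0,-2,0,0.9],[0,0,-2,0,0.9],[0,0,-2,0.4,0.9],[0,0,-2,1.4,0.9],[0,0,-1.5,1.4,0.9],[0,0,0,1.4,0.9],[0,0,0,1.4,0.9],[0,0,0,1.4,0.9],[0,0,0,1.4,0.9],[0,0,0,1.4,0.9],[0,0,0,1.4,0.9]]]}}

```text
t: 18.05
eef_pos: [0.4346, -0.3166, 0.3313]
tool_rot: [0.0, 0.482, 0.876, 0.0]
contact_force: [-0.1, -0.1, 0.4]
gripper_width: 0.896
grasp_force: 0.0
```

Emit:
{"name": "hand_motion", "arguments": {"ticks": [[[0,0,0,1.4,0.9],[0,0,0,1.4,0.9],[0,0,0,1.4,0.9],[0,0,0,0.86,0.9],[0,0,0,0,0.9]]]}}

```text
t: 18.55
eef_pos: [0.4348, -0.3166, 0.3311]
tool_rot: [0.0, 0.684, 0.73, 0.0]
contact_force: [-0.0, 0.3, -0.4]
gripper_width: 0.901
grasp_force: 0.0
```

```bash
python3 - <<'E'
from h import *
import cv2
o,t=tool();p=o['eef_pos'];M=t.as_matrix();print(p,M.round(3),M.T@(np.array([.6335,-.0639,.32])-p),o['q'].round(2))
b=eyes.read_camera('scene');cv2.imwrite('pics/s2.png',b);cv2.imwrite('pics/m3.png',np.hstack([cv2.resize(b[165:265,220:320],(500,500),interpolation=2)]))
E
```

```text
[ 0.43482593 -0.31655464  0.33107132] [[-0.065  0.998  0.001]
 [ 0.998  0.065  0.   ]
 [ 0.     0.001 -1.   ]] [0.2392697  0.21459378 0.011307  ] [-0.22  0.21  0.88  1.8  -0.17  1.22  0.77]
```

View pics/m3.png

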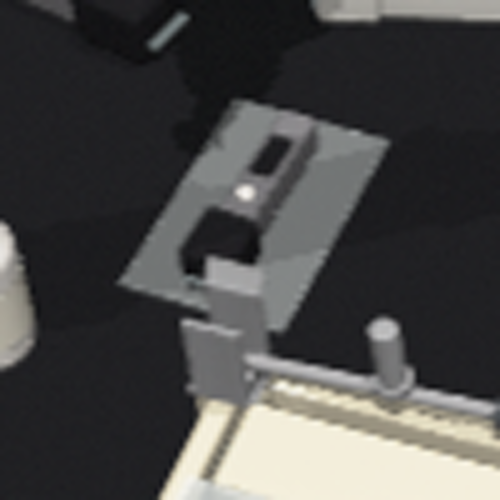

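The scanner lies flat, lengthwise in the middle of the mat (dot at crop (245,191), mat corners (235,98), (390,142), (120,283), (278,330)). Now over the knob.

```bash
python3 - <<'E'
from h import *
k=lambda x,y:(220+x/5,165+y/5)
print(ray('scene',k(245,191),.037),ray('scene',k(271,155),.037))
c=np.array([ray('scene',k(*u),.003) for u in((235,98),(390,142),(120,283),(278,330))]);print(c,c.mean(0))
E
```

```text
[ 0.44304821 -0.3156941 ] [ 0.40385365 -0.31936045]
[[ 0.34321465 -0.39735667]
 [ 0.32239233 -0.26821698]
 [ 0.53867349 -0.36305225]
 [ 0.51736442 -0.23973617]] [ 0.43041122 -0.31709052]
```

Emit:
{"name": "hand_motion", "arguments": {"ticks": [[[1.2,1.075,0,0,0.9],[1.2,1.075,0,0,0.9],[1.2,1.075,0,0,0.9],[1.2,1.075,0,0,0.9],[1.2,1.075,0,0,0.9],[1.2,1.075,0,0,0.9],[1.2,1.075,0,0,0.9],[1.2,1.075,0,0,0.9],[1.2,1.075,0,0,0.9],[1.2,1.075,0,0,0.9],[0,0,0,-1,0.9],[0,0,0,-0.45,0.9],[0,0,0,0,0.9],[0,0,0,0,0.9]]]}}

```text
t: 20.0
eef_pos: [0.6338, -0.0632, 0.3307]
tool_rot: [0.0, 0.629, 0.777, 0.0]
contact_force: [0.2, 0.5, 0.4]
gripper_width: 0.899
grasp_force: 0.0
```

```bash
python3 - <<'E'
from h import *
o,t=tool();p=o['eef_pos'];M=t.as_matrix();print(p,M.round(3),M.T@(np.array([.6335,-.0639,.223])-p),o['q'].round(2))
E
```

```text
[ 0.63381876 -0.0631986   0.33065639] [[-0.209  0.978  0.   ]
 [ 0.978  0.209  0.   ]
 [ 0.     0.    -1.   ]] [-0.00063971 -0.00048944  0.10765614] [-0.5   0.4   0.71  1.56 -0.27  1.28  0.45]
```

To row units: 0.025 m is 1.25, 0.02 m is 1.

Emit:
{"name": "hand_motion", "arguments": {"ticks": [[[0,0,1.25,0,0.9],[0,0,1.25,0,0.9],[0,0,1.25,0,0.9],[0,0,1,0,0.9],[0,0,0.6,0,0.9],[0,0,0,0,0.9],[0,0,0,0,0.5],[0,0,0,0,0.35],[0,0,0,0,0.3],[0,0,0,0,0.3]]], "squeeze": 40}}

```text
t: 21.0
eef_pos: [0.6348, -0.0629, 0.2242]
tool_rot: [0.001, 0.629, 0.778, 0.001]
contact_force: [1.4, 0.2, 0.0]
gripper_width: 0.3
grasp_force: 0.9
```

```bash
python3 - <<'E'
from h import *
import cv2
o,t=tool();p=o['eef_pos'];print(p,o['contact_force'])
b=eyes.read_camera('scene')
a=eyes.read_camera('top')
cv2.imwrite('pics/m4.png',np.vstack([cv2.resize(b[195:265,240:360],(720,420),interpolation=2),np.pad(cv2.resize(a[125:155,295:345],(300,180),interpolation=2),((0,0),(0,420),(0,0)))]))
E
```

```text
[ 0.63484047 -0.06291056  0.22424893] [1.35109018 0.20842994 0.01780579]
```

View pics/m4.png

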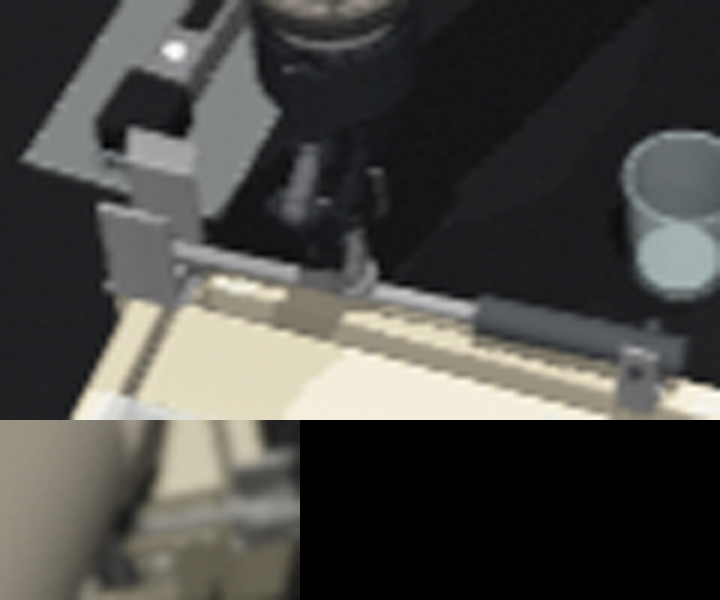

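The fingers stand around the knob. Its collar is at crop (360,285), and the dark fingertip in front of its upper half is at (322,235). I'll close.

Emit:
{"name": "hand_motion", "arguments": {"ticks": [[[0,0,0,0,0.2],[0,0,0,0,0.1],[0,0,0,0,0],[0,0,0,0,0],[0,0,0,0,0],[0,0,0,0,0]]], "squeeze": 40}}

```text
t: 21.7
eef_pos: [0.6346, -0.0631, 0.2237]
tool_rot: [0.001, 0.629, 0.778, 0.0]
contact_force: [4.6, -1.9, 3.5]
gripper_width: 0.193
grasp_force: 39.4
```

```bash
python3 - <<'E'
from h import *
o,t=tool();p=o['eef_pos'];print(p,o['contact_force'],o['torque'],o['gripper_width'],proj('scene',p))
E
```

```text
[ 0.63459995 -0.06313868  0.22371864] [ 4.56959271 -1.91484337  3.54494212] [-0.15504067 -0.91262142 -0.05124109] 0.19331296345138424 [297.42703308 235.05164161]
```

Gripped: the opening is about 17 mm, which is the post. Now lift it level.

The manual's scale: shifts go in units of 20 mm and turns go in units of 0.1 rad. Converting my numbers, -0.003 m is -0.15, 0.0008 m is 0.04.

Emit:
{"name": "hand_motion", "arguments": {"ticks": [[[0,0,0,0,0],[0.04,0,-0.15,0,0],[0.04,0,-0.15,0,0],[0.04,0,-0.15,0,0],[0.04,0,-0.15,0,0],[0,0,0,0,0],[0,0,0,0,0]]], "squeeze": 70}}

```text
t: 22.4
eef_pos: [0.6335, -0.0583, 0.2336]
tool_rot: [-0.0, 0.628, 0.778, -0.0]
contact_force: [8.3, 0.3, -6.2]
gripper_width: 0.18
grasp_force: 69.0
```

```bash
python3 - <<'E'
from h import *
o,t=tool();print(o['eef_pos'],o['contact_force'],o['torque'],t.as_matrix().round(3))
E
```

```text
[ 0.63346978 -0.05831385  0.2335947 ] [ 8.31345403  0.29341803 -6.21157111] [-0.19647347 -1.85437584  0.25579857] [[-0.212  0.977 -0.001]
 [ 0.977  0.212 -0.   ]
 [ 0.    -0.001 -1.   ]]
```

To row units: 0.001 m is 0.05, 0.005 m is 0.25.

Emit:
{"name": "hand_motion", "arguments": {"ticks": [[[0,0.05,-0.075,0,0],[0.25,0,0,0,0],[0.25,0,0,0,0],[0.25,0,0,0,0],[0.25,0,0,0,0],[0.25,0,0,0,0],[0.25,0,0,0,0],[0.25,0,0,0,0],[0.25,0,0,0,0],[0.15,0,0,0,0],[0,0,0,0,0],[0,0,0,0,0]]]}}

```text
t: 23.6
eef_pos: [0.6248, -0.0163, 0.2353]
tool_rot: [-0.001, 0.629, 0.778, -0.0]
contact_force: [6.9, 1.9, -5.1]
gripper_width: 0.187
grasp_force: 69.1
```

```bash
python3 - <<'E'
from h import *
o,t=tool();print(o['eef_pos'],o['contact_force'],o['torque'],t.as_matrix().round(3))
E
```

```text
[ 0.62482764 -0.01633522  0.23527544] [ 6.92220938  1.93225356 -5.07538047] [ 0.05768017 -1.36790858 -0.65182175] [[-0.209  0.978 -0.002]
 [ 0.978  0.209  0.001]
 [ 0.001 -0.001 -1.   ]]
```

The bolt is drawn about 43 mm with low force. Now start the swing about the hinge.

To row units: -0.0047 m is -0.235, 0.0001 m is 0.005, 0.03 rad is 0.3.

Emit:
{"name": "hand_motion", "arguments": {"ticks": [[[0,-0.235,0,0.3,0],[0,-0.235,0,0.3,0],[0.005,-0.235,0,0.3,0],[0,0,0,0,0]]]}}

```text
t: 24.0
eef_pos: [0.6105, -0.0186, 0.2352]
tool_rot: [-0.001, 0.664, 0.748, -0.0]
contact_force: [6.1, 0.8, -5.1]
gripper_width: 0.193
grasp_force: 69.0
```

```bash
python3 - <<'E'
from h import *
o,t=tool();print(o['eef_pos'],o['contact_force'],o['torque'],t.as_matrix().round(3))
E
```

```text
[ 0.61046156 -0.0186206   0.23517148] [ 6.13639752  0.79686452 -5.10332019] [ 0.06652266 -1.42234879 -0.53265138] [[-0.12   0.993 -0.002]
 [ 0.993  0.12   0.001]
 [ 0.001 -0.002 -1.   ]]
```

It is moving freely (6 N). Continue to about 0.3 rad.

Emit:
{"name": "hand_motion", "arguments": {"ticks": [[[0.005,-0.235,0,0.3,0],[0,-0.235,0,0.3,0],[0.005,-0.235,0,0.3,0],[0.005,-0.235,0,0.3,0],[0,-0.235,0,0.3,0],[0.005,-0.235,0,0.3,0],[0,-0.235,0,0.3,0],[0,0,0,0,0],[0,0,0,0,0],[0,0,0,0,0]]]}}

```text
t: 25.0
eef_pos: [0.5783, -0.0198, 0.2355]
tool_rot: [-0.0, 0.738, 0.675, -0.0]
contact_force: [7.8, 0.6, -5.5]
gripper_width: 0.189
grasp_force: 69.0
```

```bash
python3 - <<'E'
from h import *
import cv2
o,t=tool();p=o['eef_pos'];print(p,o['contact_force'],o['torque'],t.as_matrix().round(3))
v=p[:2]-[.592,.1375];print(np.hypot(*v),np.arctan2(v[1],v[0])-np.arctan2(-.979,.205))
b=eyes.read_camera('scene');cv2.imwrite('pics/end_s.png',b)
a=eyes.read_camera('top');cv2.imwrite('pics/end_t.png',a)
cv2.imwrite('pics/m5.png',np.vstack([cv2.resize(b[180:280,230:390],(640,400),interpolation=2),np.pad(cv2.resize(a[130:180,240:350],(440,200),interpolation=2),((0,0),(0,200),(0,0)))]))
E
```

```text
[ 0.57827775 -0.01984875  0.23551035] [ 7.79580246  0.56345941 -5.54974398] [-0.15282512 -1.49032925 -0.45467442] [[ 0.089  0.996 -0.001]
 [ 0.996 -0.089 -0.   ]
 [-0.    -0.001 -1.   ]]
0.15794596670789068 -0.2934039906109336
```

View pics/m5.png

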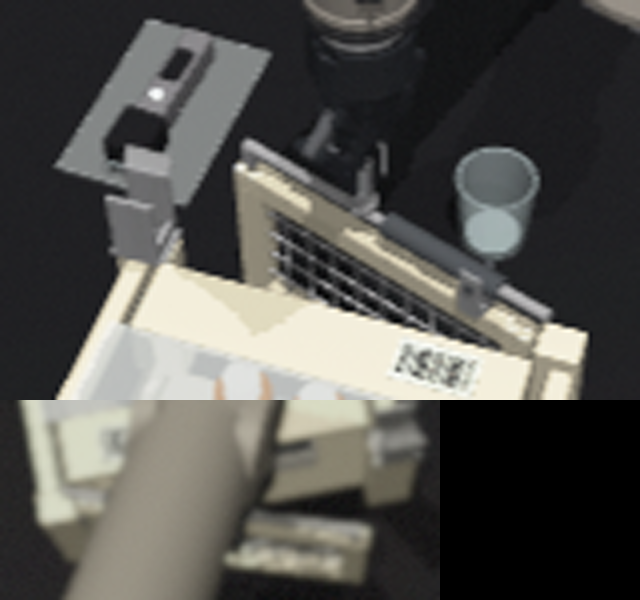

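The gate stands ajar with the knob gripped. Its free edge's top corner is at about crop (245,170) in the scene view, the nose is well clear of the keeper, and the beaker and scanner are undisturbed. Checking the angle.

```bash
python3 - <<'E'
from h import *
for u in((235,165),(245,172),(255,178)):
    e=ray('scene',(230+u[0]/4,180+u[1]/4),.175)
    v=e-[.592,.1375];print(e,np.hypot(*v),np.arctan2(v[1],v[0])-np.arctan2(-.979,.205))
E
```

```text
[ 0.57070662 -0.13808143] 0.27640284087653305 -0.28352882089166287
[ 0.57275912 -0.12741743] 0.26561524339913867 -0.278917344757063
[ 0.57394776 -0.11736371] 0.2555022344212272 -0.2771277731587125
```

Emit:
{"name": "hand_motion", "arguments": {"ticks": [[[0,-0.08,0,0.1,0],[0,0,0,0,0],[0,0,0,0,0],[0,0,0,0,0],[0,0,0,0,0],[0,0,0,0,0]]]}}

```text
t: 25.7
eef_pos: [0.5768, -0.0197, 0.2355]
tool_rot: [-0.0, 0.741, 0.671, -0.0]
contact_force: [7.5, 0.7, -5.3]
gripper_width: 0.181
grasp_force: 69.0
```

```bash
python3 - <<'E'
from h import *
print(bot.hand_in())
E
```

```text
the job is handed in; nothing more can be done
None
```

The job is handed in, with no verdict shown: by my measurements the scanner was held on the label for about 1.5 s at 70 mm and laid back flat mid-mat, the bolt was lifted and drawn about 43 mm, and the gate is held by the knob about 80 mm ajar (0.29 rad), at 25.7 s with nothing seen disturbed.

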